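# Headband on the service stand, kickstand down, stand held upright

## Robot

A 7-joint arm with a two-finger parallel gripper is mounted at the origin on the work surface. World frame = base frame: x ahead of the robot, y to its left, z up, the work surface at z = 0. Lengths are in m, angles in rad, forces in N, time in s.
With the tool pointing down it reaches from about 0.4 to 0.875 m from the base axis. Payload 19.3 kg.
Tool frame: the origin (TCP) lies between the finger pads; the fingertips stand 14 mm ahead of it and the grasp point (between the pads) lies 5 mm behind it; z points along the fingers, y is the line along which they close (so a half turn about z gives the same grasp; the last joint's range is limited). The gripper opens to 85 mm and grips with 20 to 120 N. Pads are 22 mm wide; open, the fingers measure 114 mm over their backs; the gripper's body (76 mm by 85 mm) begins 54 mm behind the grasp point. The pads swing forward as they close: fully open they stand 13 mm farther back than shut.
Start: joints at [1.094, 0.521, -0.036, 1.599, 0.021, 1.021, -0.113], TCP at [0.247, -0.574, 0.245] pointing down, gripper open.
Joint ranges: [-2.91, 2.91], [-0.3, 2.13], [-1.5, 1.42], [0.17, 2.43], [-1.26, 4.41], [0.16, 1.93], [-2.52, 2.52]. Speed limits (rad/s): [1.89, 1.89, 2.39, 2.39, 3.01, 3.01, 3.01].

## Interface

Orientations are given as a unit quaternion [x, y, z, w].
In Python, from bench import env gives the robot as it stands.
- The arm moves only by the shell command python3 -m handwheel 'ROWS' [OPENING] [FORCE]. ROWS is JSON, one flat list of numbers, 4 for each row, row after row: the shift along the tool's x, y, z in m, then the turn about the tool's z in rad. In form: [dx, dy, dz, turn, dx, dy, dz, turn, ...]. A call has 1 to 20 rows; each row shifts and turns the commanded pose from where the row before left it, along the tool's axes as they then stand; what a row does not reach is not made up. A row lasts 1/12 s, in which the tool goes at most 41.7 mm and 7.16 degrees, less where a joint would pass 70% of its speed; a pose out of reach is approached as far as the arm can. A call is refused whole if a number of a shift passes 0.0417 or a number of a turn 0.125, either way. A call with a gripper value outside its range is refused whole. OPENING is the opening, from 0 (shut) to 1 (fully open), set as the call begins (- or left out, the last holds). The fingers move at their own pace and stop on an object; FORCE is the grip in N (left out, the last holds). Time passes only in rows, so rows that do not move let the fingers close. It gives the time, the measured TCP pose, the force, the opening and the grip force at its end, in the units of the state.
- env.read_state(): the state, without advancing time (a new reading comes with each control period).
- env.snapshot(name): name is "side" or "top"; returns a dict with "image" (420x560x3 uint8, red, green, blue), "camera_matrix" (3x3 intrinsics, pixels), "R" (3x3) and "t" (3): a world point X has camera coordinates R X + t. Camera axes: x right, y down, z forward; pixel columns grow to the right and rows downward; lengths in m; the calibration is good to about 2 mm. A picture is of the moment at which its call begins. There is no depth.
- env.job_done(): hands the job in; it is judged then, once.
The state is a dict: "t": time; "joint_positions": joint angles; "joint_vel": joint speeds; "effort": joint torques, N m; "ee_pos": TCP position; "eef_rot": TCP orientation; "wrist_force": force on the tool from outside, world axes, zero at the start; "wrist_torque": the same for the moment, N m; "gripper_width": finger opening in m; "gripper_force": force on a finger pad.
Only numpy, scipy, OpenCV 4.12 (cv2) and the standard library are available. Lean on these libraries where they do the work, as an engineer would, in place of code of your own. Each camera call takes 0.05 s, during which the arm holds its last target. There are 200 camera calls.

## Task

Drape the bare headphone headband over the rail of the tilting service stand so that it straddles the rail and hangs there by itself, then flip the stand's kickstand over centre until it is all the way down, with the frame still leaning back. Then pull the frame upright by its rail, with the headband still hanging on it and the kickstand still down, and finish while holding it upright: it falls back if let go, so do not release it.

Things in the scene. Friction and masses are not known exactly. Their poses are not given: they have to be found in the camera images.
- headband: Headphone headband: rigid arch 128 mm wide (x), 118 mm tall, 110 g, standing on two black end pads (44 mm along y, 22 mm tall, 100 mm apart). Steel strap 18 mm wide (y). On top a black cushion 44 (x) x 26 (y) x 20 (z) mm, underside 98 mm and top 118 mm above the ends: grip it across y, no deeper than its underside. Origin: midway between the ends, underside; z up, x across the arch, y through it.
- crown (a point): Centre of the underside of the headband's cushion, 98 mm above the headband's origin; this is what rests on the rail.
- rail: Steel rail, a round bar 14 mm thick and 220 mm long, the top of the tilting frame, 200 mm from the hub. Origin at its middle, on its axis; y along the bar (towards the kickstand side); x and z turn with the frame.
- rail_mid (a point): Middle of the rail, on its axis.
- rail_open (a point): Point on the rail's axis 50 mm from its middle, on the side away from the kickstand. Beneath it the frame is open: the best place for the headband.
- rail_amp (a point): Point on the rail's axis 50 mm from its middle, on the kickstand side, good to grip. A finned amplifier block (70 mm wide) is bolted behind the frame here, its top 85 mm below the rail.
- hub (a point): Centre of the frame's hub, the horizontal pivot on which it tilts, 30 mm above the bench. Axes are the stand's: y along the hub, parallel to the rail, to the kickstand side; x horizontal, the way the frame leans back, away from the robot; z up. The base, 190 x 300 x 12 mm, is fixed to the bench.
- frame (a joint): Tilt of the frame about the hub, rad: 0 upright, positive leaning back, away from the robot. Starts against its back stop at 0.75. About 1 kg in all and back-heavy: from 0 to 0.75 it falls back if let go; about 5 N at the rail lift it, 1 to 2 N hold it upright. Its legs stand 100 mm either side of the middle.
- kick_pivot (a point): Pivot of the kickstand on the frame's outer side: 95 mm up the frame from the hub, 15 mm in front of it, 118 mm to the kickstand side. Moves with the frame; its axis is parallel to the rail.
- pedal (a point): Middle of the kickstand's pedal: a round steel pin 12 mm thick that sticks out 50 mm sideways (parallel to the rail) from the end of the kickstand, 115 mm from its pivot; this point is 32 mm out from the kickstand's flat bar and 150 mm from the frame's middle plane.
- kickstand (a joint): Kickstand angle, rad: 0 stowed, pointing up along the frame; swings forward, to the robot, and down to 2.72. Heavy at the pedal: short of centre (straight up, about 0.75 while the frame leans back) it falls back, past it it drops fully down by itself; 1 to 2 N move it. When down, its rubber foot (pedal end) meets the base as the frame comes upright and stops it tipping forward.
- spool: Solder spool, 60 mm across, 56 mm tall, standing on its flange; bystander. Origin under its centre.
- flux: White flux bottle, 44 mm across, 90 mm tall; bystander. Origin under its centre.
- parts_tub: Open clear tub, 120 x 90 x 50 mm; bystander. Origin under its centre.
- driver: Screwdriver lying on the bench; bystander.
There are look-alikes about, which are no part of the job. What is shaped like the headband but blue or red is not meant.

How it is judged:
On the way, in this order (a step that is already met when the one before it is completed fails the run):
1. the headband hangs on the rail by itself, let go, with the frame leaning back (distance between crown and rail_mid below 0.105 m and y of crown in the frame of rail between -0.09 and 0.09 m and contact force between headband and rail above 0.2 N and angle between headband's own z axis and vertical below 0.5 rad and angle between the y axis of headband and the y axis of rail, either way round below 0.5 rad and contact force between headband and the fingers below 0.05 N and z of rail_mid in the frame of headband between 0.05 and 0.1 m and value of joint frame above 0.4 rad), for 0.3 s.
2. the kickstand is fully down, the frame still leaning back, the headband still on the rail (value of joint kickstand above 2.6 rad and value of joint frame above 0.3 rad and contact force between headband and rail above 0.1 N), for 0.2 s.
3. the frame is upright (value of joint frame below 0.1 rad), for 0.2 s.
At the end, for the whole second after the job is handed in: Fingers hold the rail (over 0.3 N), frame still and within 0.1 rad of upright; kickstand past 2.6 rad; headband at rest hanging on the rail, straddling it within 90 mm of its middle, upright and square to it within 0.5 rad, not touched by the fingers (distance between crown and rail_mid below 0.105 m and y of crown in the frame of rail between -0.09 and 0.09 m and contact force between headband and rail above 0.2 N and angle between headband's own z axis and vertical below 0.5 rad and angle between the y axis of headband and the y axis of rail, either way round below 0.5 rad and contact force between headband and the fingers below 0.05 N and z of rail_mid in the frame of headband between 0.05 and 0.1 m and value of joint frame between -0.1 and 0.1 rad and value of joint kickstand above 2.6 rad and contact force between the fingers and rail above 0.3 N and velocity of joint frame between -0.1 and 0.1 rad/s and linear speed of headband below 0.05 m/s); the arm keeps its last pose, push and grip.
It fails at once if a bystander (spool, flux bottle, tub, screwdriver) is moved more than 30 mm (distance of any of spool, flux, parts_tub, driver from where it was at the start of the episode above 0.03 m).
It also fails if it takes over 67 s, if anything falls off the work surface, if the arm or the gripper's body presses on something with over 40 N, if the wrist force passes 120 N, or if a joint passes its speed limit or range.

## Working session

There is one attempt and no reset: what is moved stays moved. The work goes in short steps, Python scripts to look and compute and a shell command to move; the robot and the scene stay as the last step left them, time stands still between calls to the robot, and variables do not carry over. Pictures are saved under pics/ and viewed, at most 10 in all, crops included, and the job is handed in when it is done.

```bash
ls; mkdir -p pics
cat > h.py <<'E'
import numpy as np, cv2
from bench import env
def snap(n,f=None):
    s=env.snapshot(n)
    if f: cv2.imwrite('pics/'+f,s['image'][:,:,::-1])
    return s
def ray(s,u,v):
    K,R,t=map(np.array,(s['camera_matrix'],s['R'],s['t']))
    d=R.T@np.linalg.solve(K,[u,v,1.]); return -R.T@t,d/np.linalg.norm(d)
def plane(s,u,v,z):
    c,d=ray(s,u,v); return c+d*(z-c[2])/d[2]
def tri(s1,p1,s2,p2):
    a,d=ray(s1,*p1); b,e=ray(s2,*p2)
    k=np.linalg.lstsq(np.c_[d,-e],b-a,rcond=None)[0]
    x,y=a+k[0]*d,b+k[1]*e; return (x+y)/2,np.linalg.norm(x-y)
def proj(s,X):
    K,R,t=map(np.array,(s['camera_matrix'],s['R'],s['t'])); p=K@(R@np.array(X)+t); return p[:2]/p[2]
E
python3 - <<'E'
from h import *
a=snap('side','s0.png');b=snap('top','t0.png')
for s in(a,b): print(np.round(s['camera_matrix'],1).tolist(),np.round(-np.array(s['R']).T@s['t'],3),np.round(s['R'],2).tolist())
print(env.read_state())
E
```

```text
pics
[[395.9, 0.0, 282.9], [0.0, 395.9, 214.6], [0.0, 0.0, 1.0]] [ 0.391 -1.104  0.925] [[0.98, -0.19, -0.02], [-0.13, -0.59, -0.8], [0.14, 0.79, -0.6]]
[[454.9, 0.0, 280.9], [0.0, 454.9, 208.9], [0.0, 0.0, 1.0]] [ 0.231 -0.1    1.535] [[0.03, -1.0, 0.0], [-0.97, -0.03, -0.23], [0.23, 0.01, -0.97]]
{'t': 0.1, 'joint_positions': array([ 1.09380168,  0.52196556, -0.03631917,  1.59991977,  0.02119734,
        1.02110634, -0.11280659]), 'joint_vel': array([-0.00025333, -0.00189769, -0.00151174, -0.00181962, -0.00178359,
        0.00019862, -0.00175031]), 'effort': array([ 5.60983448e-03, -9.28502655e+01,  1.98487334e+00, -3.70533764e+01,
        1.81684265e-02,  5.38019434e-03,  3.59410694e-05]), 'ee_pos': array([ 0.24714992, -0.57375681,  0.2447876 ]), 'eef_rot': array([ 9.79388549e-01,  2.01984686e-01, -1.37525856e-04, -4.88077182e-04]), 'wrist_force': array([ 0.00830199,  0.12980364, -0.35971388]), 'wrist_torque': array([-0.01108413,  0.01262384, -0.01875938]), 'gripper_force': 0.0, 'gripper_width': 0.08539216236599806}
```

View pics/s0.png

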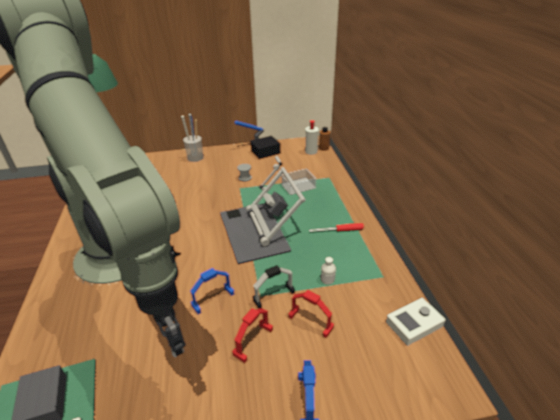

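View pics/t0.png

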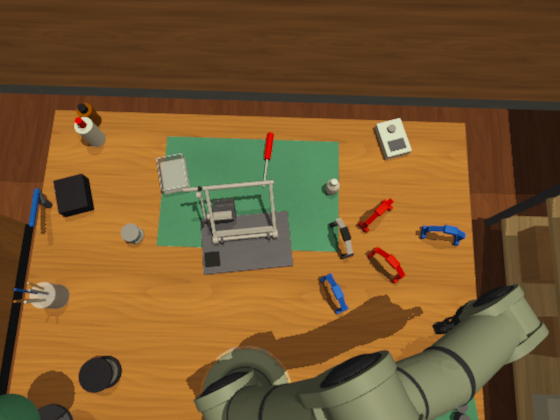

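The side view shows the stand at about (270,205) and the grey headband with its black cushion at about (272,271). In the top view the rail is at about (235,186), the pedal end near (198,189), and the headband near (343,238). I'll zoom in on both.

Run:
```python
import cv2
a=cv2.imread('pics/s0.png')[150:310,205:345];b=cv2.imread('pics/t0.png')[170:285,180:370]
cv2.imwrite('pics/s0c.png',cv2.resize(a,None,fx=3.75,fy=3.75,interpolation=2));cv2.imwrite('pics/t0c.png',cv2.resize(b,None,fx=4,fy=4,interpolation=2))
```

```text
(no output)
```

View pics/s0c.png

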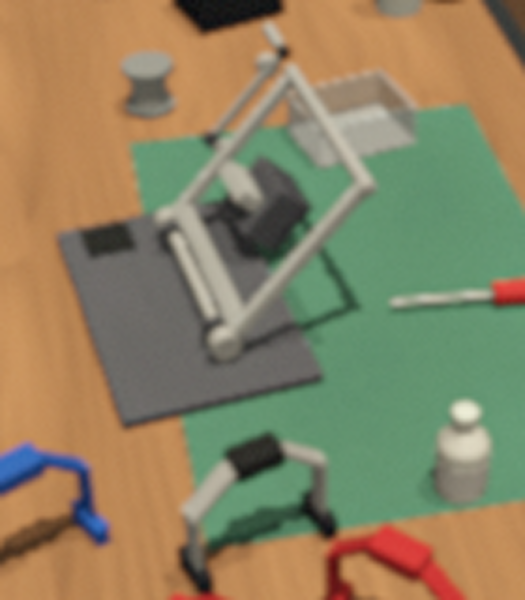

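View pics/t0c.png

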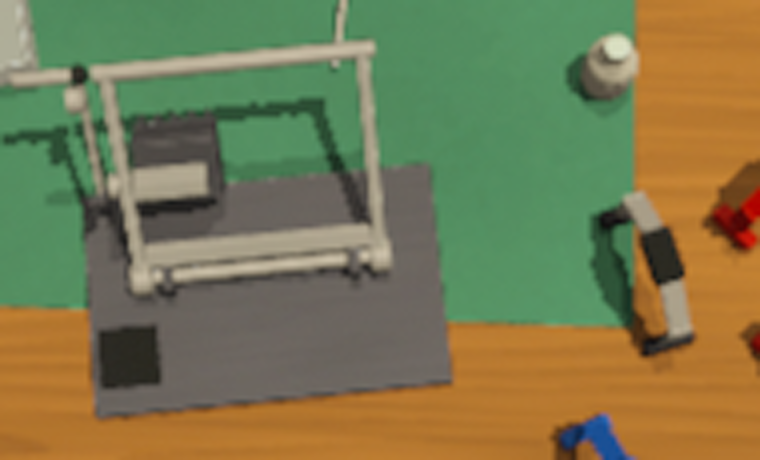

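The crops show the rail ends at top-crop (95,72) and (373,47) and side-crop (292,68) and (370,184). The cushion is at (662,257) and (255,455), and the hub ends are at (143,278) and (380,254) in the top crop. The pedal sticks out to the left, at (10–80,75).

Run:
```python
from h import *
a=env.snapshot('side');b=env.snapshot('top')
S=lambda x,y:(205+x/3.75-.4,150+y/3.75-.4); T=lambda x,y:(180+x/4-.4,170+y/4-.4)
for n,t,s in [('cush',(662,257),(255,455)),('railL',(97,73),(292,70)),('railR',(370,48),(368,184)),('hubR',(378,254),(225,342)),('hubL',(145,278),(168,215)),('pedaltip',(12,79),(270,30)),('pedalroot',(80,75),(285,50)),('pads1',(607,217),(320,515)),('pads2',(660,345),(198,570))]:
    print(n,*[np.round(q,4) for q in tri(b,T(*t),a,S(*s))])
print('cush z.118',plane(b,*T(662,257),.118), 'ends', plane(b,*T(638,203),.095),plane(b,*T(680,325),.095))
# black mask of cushion
for s,(x0,x1,y0,y1) in((b,(335,355,222,245)),(a,(262,284,262,282))):
    im=s['image'][y0:y1,x0:x1].astype(int); m=(im.max(2)<70)
    v,u=np.nonzero(m); print(m.sum(),u.mean()+x0,v.mean()+y0)
# spool,flux,tub
print(plane(b,133,233,.056),plane(b,333,186,.08),plane(b,173,173,.05),plane(b,266,160,.01))
```

```text
cush [ 0.5018 -0.2964  0.1085] 0.0014
railL [0.6179 0.1514 0.1788] 0.0011
railR [ 0.6454 -0.0594  0.1803] 0.0016
hubR [ 0.5105 -0.0687  0.0295] 0.0005
hubL [0.4816 0.1237 0.0422] 0.0016
pedaltip [0.6073 0.2139 0.1911] 0.0011
pedalroot [0.612  0.1611 0.1963] 0.0033
pads1 [ 0.5578 -0.2645 -0.0053] 0.0034
pads2 [ 0.4481 -0.3093  0.0024] 0.0051
cush z.118 [ 0.49927781 -0.29508204  0.118     ] ends [ 0.5473456  -0.27875374  0.095     ] [ 0.44911183 -0.31267764  0.095     ]
119 343.05882352941177 234.2016806722689
107 272.8224299065421 271.3551401869159
[0.48929531 0.39627709 0.056     ] [ 0.66698861 -0.25973046  0.08      ] [0.70305979 0.28470363 0.05      ] [ 0.77551269 -0.02954633  0.01      ]
```

```bash
cat >> h.py <<'E'
def go(x,y,z,ang=None):
    from scipy.spatial.transform import Rotation as Ro
    s=env.read_state(); R=Ro.from_quat(s['eef_rot'])
    print('t',round(s['t'],2),'p',np.round(s['ee_pos'],4),'d',np.round(R.inv().apply(np.array([x,y,z])-s['ee_pos']),4),'xang',round(np.degrees(np.arctan2(*R.as_matrix()[1::-1,0])),2),'F',np.round(s['wrist_force'],1),'w',round(s['gripper_width'],4),s['gripper_force'])
E
python3 -m handwheel '[0.0286,-0.0129,0.004,0,0.0286,-0.0129,0.004,0,0.0286,-0.0129,0.004,0,0.0286,-0.0129,0.004,0,0.0286,-0.0129,0.004,0,0.0286,-0.0129,0.004,0,0.0286,-0.0129,0.004,0,0.0286,-0.0129,0.004,0,0.0286,-0.0129,0.004,0,0.0286,-0.0129,0.004,0,0.0286,-0.0129,0.004,0,0.0286,-0.0129,0.004,0,0,0,0,0.055,0,0,0,0,0,0,0,0]' 1
python3 - <<'E'
from h import *
go(.501,-.296,.114)
a=snap('side');b=snap('top')
# refine cushion by dark mask
im=a['image'][255:290,250:300].astype(int)
cv2.imwrite('pics/s1.png',cv2.resize(a['image'][200:320,200:360,::-1],None,fx=5,fy=5))
E
```

```text
t: 1.45
ee_pos: [0.5009, -0.2963, 0.1972]
eef_rot: [0.984, 0.176, -0.0, 0.0]
wrist_force: [-0.5, -0.5, 0.6]
gripper_width: 0.0856
gripper_force: 0.0
t 1.45 p [ 0.5009 -0.2963  0.1972] d [ 0.0002 -0.0002  0.0832] xang 20.23 F [-0.5 -0.5  0.6] w 0.0856 0.0
```

View pics/s1.png

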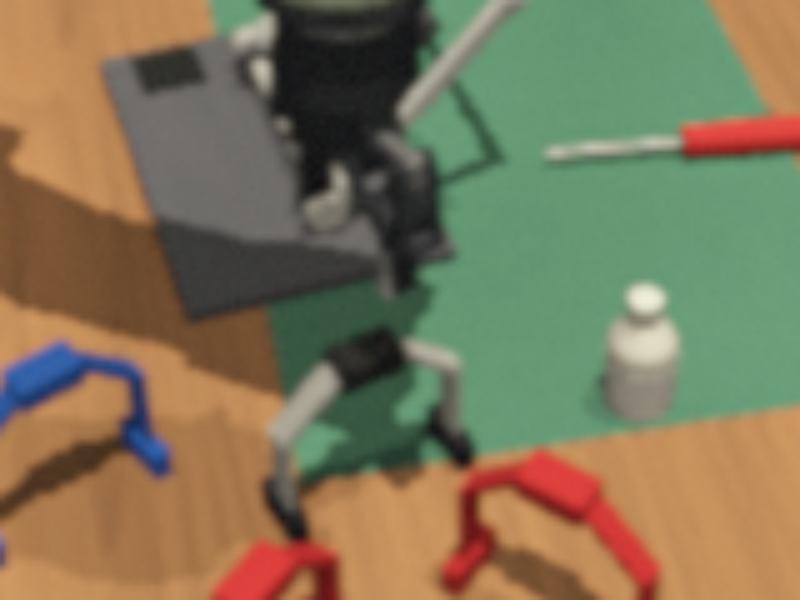

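The gripper sits just above the cushion, which is at about (365,358) in the crop. I'll descend and grip.

```bash
python3 -m handwheel '[0,0,0.02,0,0,0,0.02,0,0,0,0.02,0,0,0,0.015,0,0,0,0.008,0,0,0,0,0,0,0,0,0]'; python3 -m handwheel '[0,0,0,0,0,0,0,0,0,0,0,0,0,0,0,0,0,0,0,0,0,0,0,0,0,0,0,0,0,0,0,0]' 0 30; python3 -m handwheel '[0,0,-0.02,0,0,0,-0.03,0,0,0,-0.03,0,0,0,-0.03,0,0,0,-0.03,0,0,0,-0.03,0,0,0,-0.03,0,0,0,-0.02,0,0,0,0,0,0,0,0,0]'
python3 - <<'E'
from h import *
go(.638,-.0036,.334)
E
```

```text
t: 2.13
ee_pos: [0.501, -0.2966, 0.1147]
eef_rot: [0.985, 0.175, -0.0, 0.0]
wrist_force: [0.9, 0.1, 0.1]
gripper_width: 0.0853
gripper_force: 0.0
t: 2.8
ee_pos: [0.5015, -0.2963, 0.1147]
eef_rot: [0.985, 0.175, 0.0, 0.0]
wrist_force: [1.1, -1.2, 6.7]
gripper_width: 0.0256
gripper_force: 29.7
t: 3.63
ee_pos: [0.5013, -0.296, 0.3348]
eef_rot: [0.985, 0.175, 0.0, 0.0]
wrist_force: [-0.6, 0.0, -1.4]
gripper_width: 0.0254
gripper_force: 29.8
t 3.63 p [ 0.5013 -0.296   0.3348] d [ 0.2291 -0.2274  0.0008] xang 20.16 F [-0.6  0.  -1.4] w 0.0254 29.7745880484581
```

```bash
python3 -m handwheel '[0.019,-0.019,0,0,0.019,-0.019,0,0,0.019,-0.019,0,0,0.019,-0.019,0,0,0.019,-0.019,0,0,0.019,-0.019,0,0,0.019,-0.019,0,0,0.019,-0.019,0,0,0.019,-0.019,0,0,0.019,-0.019,0,0,0.019,-0.019,0,0,0.019,-0.019,0,0,0,0,0,0.075,0,0,0,0.075,0,0,0,0.075,0,0,0,0,0,0,0,0]'
python3 - <<'E'
from h import *
a=snap('side');b=snap('top')
go(.638,-.0036,.202)
cv2.imwrite('pics/2.png',np.hstack([cv2.resize(a['image'][100:270,210:340,::-1],(400,523)),cv2.resize(b['image'][130:270,180:300,::-1],(400,467))[:523] if 0 else cv2.resize(b['image'][120:277,180:300,::-1],(400,523))]))
E
```

```text
t: 5.05
ee_pos: [0.6363, -0.0033, 0.3331]
eef_rot: [0.998, 0.065, -0.001, 0.0]
wrist_force: [-0.8, -0.2, -1.2]
gripper_width: 0.0254
gripper_force: 29.9
t 5.15 p [ 0.6365 -0.0035  0.3336] d [0.0016 0.0003 0.1316] xang 7.4 F [-0.8 -0.2 -1.3] w 0.0253 29.85976606607437
```

View pics/2.png

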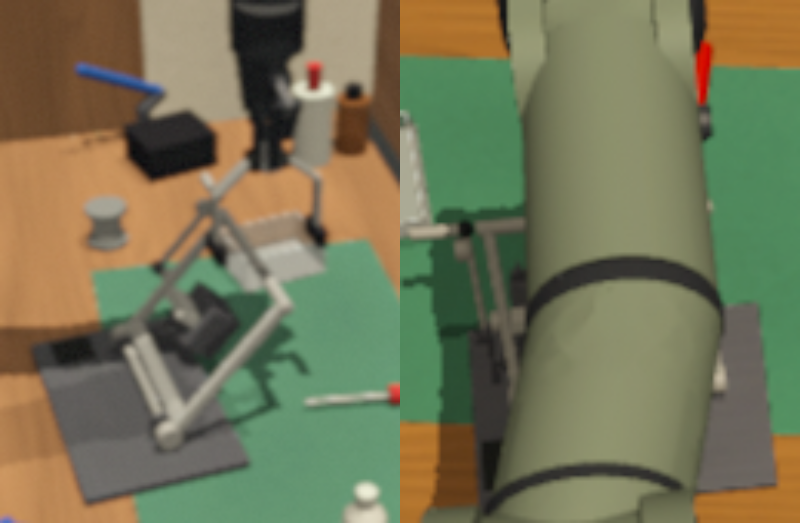

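The headband is held level above the rail, with its arms on both sides of the bar. I'll descend.

```bash
python3 -m handwheel '[0.0015,0,0.015,0,0,0,0.015,0,0,0,0.015,0,0,0,0.015,0,0,0,0.015,0,0,0,0.015,0,0,0,0.015,0,0,0,0.012,0,0,0,0.006,0,0,0,0.003,0,0,0,0,0,0,0,0,0]'; python3 -m handwheel '[0,0,0.0015,0,0,0,0.0015,0,0,0,0,0]'
```

```text
t: 6.15
ee_pos: [0.6385, -0.0033, 0.2089]
eef_rot: [0.998, 0.063, 0.0, -0.0]
wrist_force: [0.0, 0.7, -2.1]
gripper_width: 0.0251
gripper_force: 29.8
t: 6.4
ee_pos: [0.6382, -0.0032, 0.2054]
eef_rot: [0.998, 0.063, 0.0, -0.0]
wrist_force: [-0.1, 0.5, -1.5]
gripper_width: 0.0252
gripper_force: 29.8
```

```bash
python3 -m handwheel '[0,0,0.0015,0,0,0,0.001,0,0,0,0,0]'; python3 -m handwheel '[0,0,0.001,0,0,0,0.0005,0,0,0,0,0]'
```

```text
t: 6.65
ee_pos: [0.6381, -0.0033, 0.2026]
eef_rot: [0.998, 0.063, -0.0, 0.0]
wrist_force: [-0.8, 0.1, -1.5]
gripper_width: 0.0255
gripper_force: 29.8
t: 6.9
ee_pos: [0.6381, -0.0033, 0.2012]
eef_rot: [0.998, 0.063, -0.0, -0.0]
wrist_force: [0.0, -0.5, -0.9]
gripper_width: 0.0257
gripper_force: 29.8
```

```bash
python3 -m handwheel '[0,0,0.001,0,0,0,0.0005,0,0,0,0,0]'; python3 -m handwheel '[0,0,0.0008,0,0,0,0,0,0,0,0,0]'
```

```text
t: 7.15
ee_pos: [0.6382, -0.0032, 0.1998]
eef_rot: [0.998, 0.063, 0.0, -0.0]
wrist_force: [-0.1, 0.5, -0.1]
gripper_width: 0.0254
gripper_force: 29.9
t: 7.4
ee_pos: [0.6383, -0.0032, 0.1996]
eef_rot: [0.998, 0.063, 0.0, -0.0]
wrist_force: [-2.7, -1.0, 7.6]
gripper_width: 0.0256
gripper_force: 30.5
```

Contact came at z = 0.1996, as predicted. I'll release.

```bash
python3 -m handwheel '[0,0,0,0,0,0,0,0,0,0,0,0,0,0,0,0]' 0.5; python3 -m handwheel '[0,0,0,0,0,0,0,0,0,0,0,0]' 1;  python3 -m handwheel '[0,0,-0.01,0,0,0,-0.02,0,0,0,-0.03,0,0,0,-0.03,0,0,0,-0.03,0,0,0,-0.03,0,0,0,-0.03,0,0,0,0,0]'
python3 - <<'E'
from h import *
a=snap('side');b=snap('top')
go(.638,-.0036,.202)
cv2.imwrite('pics/3.png',np.hstack([cv2.resize(a['image'][100:270,210:340,::-1],(400,523)),cv2.resize(b['image'][120:277,180:300,::-1],(400,523))]))
E
```

```text
t: 7.73
ee_pos: [0.6382, -0.0033, 0.1989]
eef_rot: [0.998, 0.063, -0.0, -0.0]
wrist_force: [-0.1, 0.4, -0.2]
gripper_width: 0.0425
gripper_force: 0.0
t: 7.98
ee_pos: [0.6382, -0.0033, 0.1989]
eef_rot: [0.998, 0.063, -0.0, -0.0]
wrist_force: [0.7, 0.4, 0.5]
gripper_width: 0.0771
gripper_force: 0.0
t: 8.65
ee_pos: [0.6395, -0.0032, 0.3859]
eef_rot: [0.998, 0.063, 0.004, -0.0]
wrist_force: [1.5, 0.1, -0.1]
gripper_width: 0.0856
gripper_force: 0.0
t 8.75 p [ 0.6384 -0.0032  0.3807] d [-0.0009  0.0003  0.1787] xang 7.26 F [ 0.2 -0.  -1.2] w 0.0856 0.0
```

View pics/3.png

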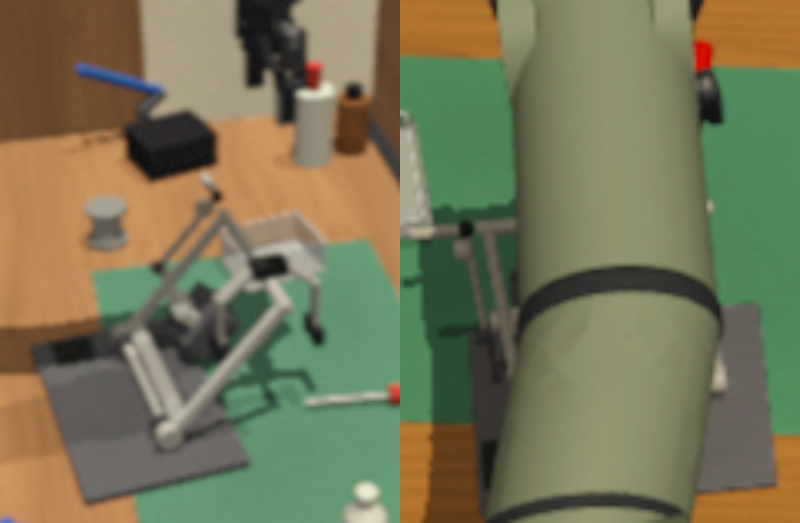

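The headband now hangs on the rail by itself, straddling it upright (cushion at crop (270,267)). Next I'll push the pedal from behind with shut fingers.

```bash
python3 -m handwheel '[0.004,-0.02,0,0,0.004,-0.02,0,0,0.004,-0.02,0,0,0.004,-0.02,0,0,0.004,-0.02,0,0,0.004,-0.02,0,0,0.004,-0.02,0,0,0.004,-0.02,0,0,0.004,-0.02,0,0,0.008,-0.025,0,0,0,0,0,0]' 0 30;python3 -m handwheel '[0,0,0.02,0,0,0,0.02,0,0,0,0.02,0,0,0,0.02,0,0,0,0.02,0,0,0,0.02,0,0,0,0.02,0,0,0,0.02,0,0,0,0.02,0,0,0,0.016,0,0,0,0,0]'
python3 - <<'E'
from h import *
a=snap('side')
go(.6556,.2055,.185)
cv2.imwrite('pics/4.png',cv2.resize(a['image'][100:250,220:380,::-1],(640,600)))
E
```

```text
t: 9.67
ee_pos: [0.6549, 0.211, 0.3774]
eef_rot: [0.998, 0.066, -0.001, -0.001]
wrist_force: [-0.6, 1.0, 0.3]
gripper_width: -0.0003
gripper_force: 0.0
t: 10.58
ee_pos: [0.654, 0.2049, 0.1789]
eef_rot: [0.998, 0.064, -0.003, 0.001]
wrist_force: [-1.1, 0.6, -0.2]
gripper_width: 0.0
gripper_force: 0.0
t 10.63 p [0.6548 0.2052 0.1811] d [ 0.0008 -0.0002 -0.0039] xang 7.27 F [-0.7  0.3  1.3] w -0.0002 0.0
```

View pics/4.png

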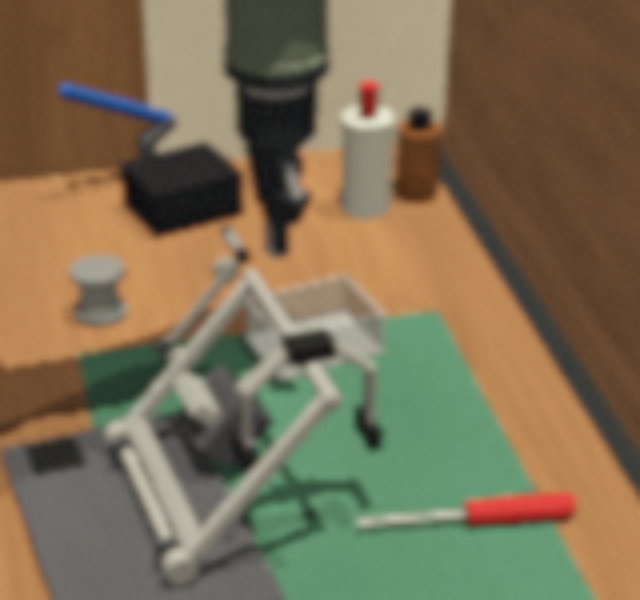

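The shut finger (275,240) is just behind the pedal (235,242). I'll push toward the robot and up.

```bash
python3 -m handwheel '[-0.01,0,0,0,-0.01,0,0,0,-0.01,0,0,0,-0.008,0,-0.004,0,-0.008,0,-0.004,0,-0.008,0,-0.004,0,-0.008,0,-0.004,0,-0.008,0,-0.004,0,-0.008,0,-0.003,0,-0.008,0,-0.003,0,-0.008,0,-0.002,0,-0.008,0,-0.002,0,-0.008,0,-0.001,0]'; python3 -m handwheel '[-0.008,0,0,0,-0.008,0,0,0,-0.006,0,0,0,-0.004,0,0,0,0,0,0,0,0,0,0,0,0,0,0,0,0,0,0,0]'
python3 - <<'E'
from h import *
a=snap('side')
go(.6556,.2055,.185)
cv2.imwrite('pics/5.png',cv2.resize(a['image'][100:250,200:360,::-1],(640,600)))
E
```

```text
t: 11.72
ee_pos: [0.5459, 0.1916, 0.2141]
eef_rot: [0.998, 0.063, -0.0, 0.0]
wrist_force: [-0.2, 0.4, 0.4]
gripper_width: 0.0001
gripper_force: 0.1
t: 12.38
ee_pos: [0.5213, 0.1885, 0.2139]
eef_rot: [0.998, 0.063, 0.0, -0.0]
wrist_force: [-1.1, -0.2, 0.2]
gripper_width: -0.0
gripper_force: 0.0
t 12.43 p [0.5212 0.1885 0.2139] d [1.354e-01 1.000e-04 2.890e-02] xang 7.26 F [-0.2 -0.  -0.2] w 0.0002 0.0
```

View pics/5.png

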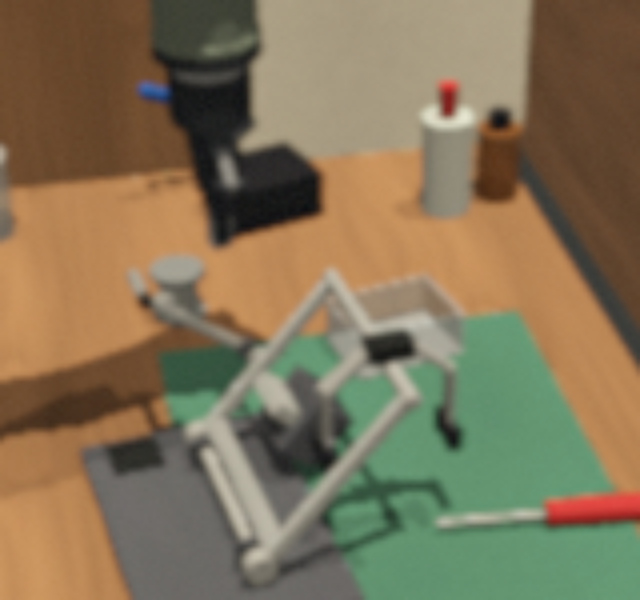

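The kickstand is past centre and dropping, and the headband still hangs. I'll rise and check that it comes all the way down.

```bash
python3 -m handwheel '[0,0,-0.02,0,0,0,-0.03,0,0,0,-0.03,0,0,0,-0.03,0,0,0,-0.01,0,0.01,0.01,0,0,0.02,0.02,0,0,0.02,0.02,0,0,0.02,0.025,0,0,0.0215,0.0285,0,0,0,0,0,0,0,0,0,0]' 1
python3 - <<'E'
from h import *
a=snap('side')
go(.6252,.0976,.172); print(env.read_state()['joint_positions'].round(2))
cv2.imwrite('pics/6.png',cv2.resize(a['image'][100:250,200:360,::-1],(640,600)))
# expected pedal pixel for kickstand 2.72
X=np.array([.992,.129,0]);Y=np.array([-.129,.992,0]);h=np.array([.497,.0285,.03]);Z=np.array([0,0,1.])
th=.75-2.72; p=h+.0538*X+.0798*Z+.15*Y+.115*(np.sin(th)*X+np.cos(th)*Z)
print(p,(proj(a,p)-[200,100])*4)
E
```

```text
t: 13.43
ee_pos: [0.6258, 0.095, 0.3322]
eef_rot: [0.998, 0.062, -0.001, 0.0]
wrist_force: [-1.0, -0.1, -0.5]
gripper_width: 0.0854
gripper_force: 0.0
t 13.48 p [0.6251 0.0966 0.3326] d [ 0.0005 -0.001   0.1606] xang 7.2 F [ 0.  -0.   0.2] w 0.0858 0.0
[-0.15  0.47 -0.14  1.46  0.07  1.22 -1.75]
[0.42590962 0.17057166 0.06510125] [131.71681602 387.91825641]
```

View pics/6.png

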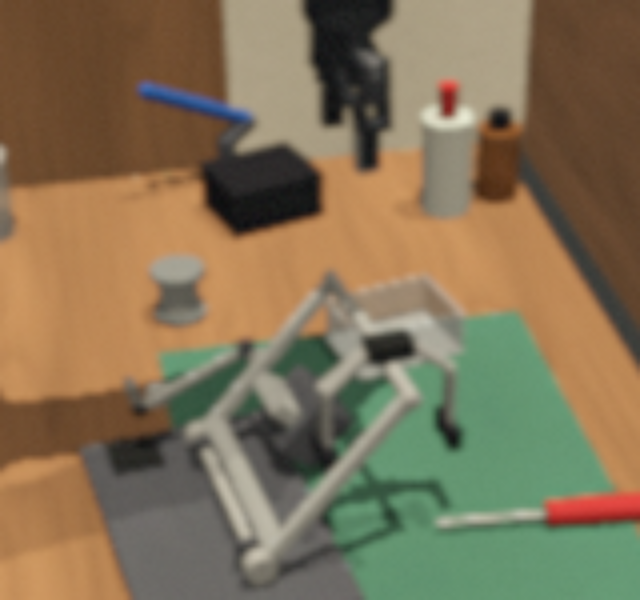

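The pedal is at (132,390), and the prediction for fully down was (132,388), so the kickstand is down. I'll turn the gripper 90° and descend on the rail.

```bash
python3 -m handwheel '[0,0,0,-0.12,0,0,0,-0.12,0,0,0,-0.12,0,0,0,-0.12,0,0,0,-0.12,0,0,0,-0.12,0,0,0,-0.12,0,0,0,-0.12,0,0,0,-0.12,0,0,0,-0.12,0,0,0,-0.12,0,0,0,-0.12,0,0,0,-0.12,0,0,0,-0.011,0,0,0,0,0,0,0,0]'
python3 - <<'E'
from h import *
go(.6252,.0976,.172)
E
```

```text
t: 14.82
ee_pos: [0.6246, 0.0977, 0.3339]
eef_rot: [0.662, 0.749, -0.0, -0.0]
wrist_force: [-0.0, -0.5, 0.1]
gripper_width: 0.0854
gripper_force: 0.0
t 14.82 p [0.6246 0.0977 0.3339] d [-0.0002  0.0006  0.1619] xang 97.08 F [-0.  -0.5  0.1] w 0.0854 0.0
```

```bash
python3 -m handwheel '[0,0,0.02,0,0,0,0.02,0,0,0,0.02,0,0,0,0.02,0,0,0,0.02,0,0,0,0.02,0,0,0,0.015,0,0,0,0.012,0,0,0,0.009,0,0,0,0.004,0,0,0,0,0]'; python3 -m handwheel '[0,0,0,0,0,0,0,0,0,0,0,0,0,0,0,0,0,0,0,0,0,0,0,0,0,0,0,0,0,0,0,0,0,0,0,0]' 0 25
python3 - <<'E'
from h import *
a=snap('side');go(.6252,.0976,.172)
cv2.imwrite('pics/7.png',cv2.resize(a['image'][100:250,200:360,::-1],(640,600)))
E
```

```text
t: 15.73
ee_pos: [0.6247, 0.0974, 0.1735]
eef_rot: [0.661, 0.75, -0.0, -0.0]
wrist_force: [0.5, 0.6, 0.5]
gripper_width: 0.0854
gripper_force: 0.0
t: 16.48
ee_pos: [0.6249, 0.0974, 0.1743]
eef_rot: [0.661, 0.751, 0.0, 0.0]
wrist_force: [-1.7, -0.7, 5.3]
gripper_width: 0.0131
gripper_force: 24.5
t 16.53 p [0.6249 0.0974 0.1742] d [0.0002 0.0003 0.0022] xang 97.27 F [-1.5 -0.8  5.5] w 0.0132 24.537363052368164
```

```bash
python3 -m handwheel '[0,-0.0029,-0.0024,0,0,-0.0029,-0.0024,0,0,-0.0029,-0.0024,0,0,-0.0029,-0.0024,0,0,-0.0029,-0.0024,0,0,-0.0031,-0.0021,0,0,-0.0031,-0.0021,0,0,-0.0031,-0.0021,0,0,-0.0031,-0.0021,0,0,-0.0031,-0.0021,0,0,-0.0033,-0.0019,0,0,-0.0033,-0.0019,0,0,-0.0033,-0.0019,0,0,-0.0033,-0.0019,0,0,-0.0033,-0.0019,0,0,0,0,0]'
python3 - <<'E'
from h import *
a=snap('side')
cv2.imwrite('pics/8.png',a['image'][:,:,::-1])
go(.497+.2*.4518*.992-.0067,.0285+.2*.4518*.129+.0516,.03+.2*.8921-.003)
X=np.array([.992,.129,0]);Y=np.array([-.129,.992,0]);h=np.array([.497,.0285,.03]);Z=np.array([0,0,1.])
# black cushion blob near predicted place
r=h+.2*np.sin(.469)*X+.2*np.cos(.469)*Z-.05*Y
u,v=proj(a,r+[0,0,.017]);print('pred cushion',u,v)
im=a['image'].max(2); x0,y0=int(u)-16,int(v)-14
n,l,st,c=cv2.connectedComponentsWithStats((im[y0:y0+28,x0:x0+32]<75).astype('uint8'))
for i in range(1,n): print(st[i][4],c[i]+[x0,y0])
E
```

```text
t: 17.87
ee_pos: [0.5802, 0.0914, 0.2075]
eef_rot: [0.661, 0.75, 0.002, 0.002]
wrist_force: [8.7, -0.5, 6.6]
gripper_width: 0.0127
gripper_force: 25.0
t 17.92 p [0.5804 0.0914 0.2074] d [ 0.0004 -0.0004  0.002 ] xang 97.25 F [ 9.5 -1.9  8.3] w 0.013 25.043605864048004
pred cushion 283.8605698096339 181.02484109611166
18 [270.16666667 169.22222222]
4 [277.  167.5]
73 [283.31506849 181.1369863 ]
25 [276.36 191.96]
1 [271. 194.]
```

The rail has followed the arm, and the cushion is within 1 px of its predicted place. I'll continue.

```bash
python3 -m handwheel '[0,-0.0034,-0.0015,0,0,-0.0034,-0.0015,0,0,-0.0034,-0.0015,0,0,-0.0034,-0.0015,0,0,-0.0034,-0.0015,0,0,-0.0036,-0.0012,0,0,-0.0036,-0.0012,0,0,-0.0036,-0.0012,0,0,-0.0036,-0.0012,0,0,-0.0036,-0.0012,0,0,-0.0037,-0.0009,0,0,-0.0037,-0.0009,0,0,-0.0037,-0.0009,0,0,-0.0037,-0.0009,0,0,-0.0037,-0.0009,0,0,0,0,0]'
python3 - <<'E'
from h import *
go(.497-.0067,.0285+.0516,.23-.003)
E
```

```text
t: 19.25
ee_pos: [0.5263, 0.0843, 0.225]
eef_rot: [0.661, 0.75, 0.001, 0.001]
wrist_force: [4.6, -3.1, 6.3]
gripper_width: 0.0128
gripper_force: 26.2
t 19.25 p [0.5263 0.0843 0.225 ] d [ 0.0004 -0.0363 -0.0021] xang 97.25 F [ 4.6 -3.1  6.3] w 0.0128 26.229202151298523
```

```bash
python3 -m handwheel '[0,-0.0035,-0.0005,0,0,-0.0035,-0.0005,0,0,-0.0035,-0.0005,0,0,-0.0035,-0.0003,0,0,-0.0035,-0.0002,0,0,-0.003,0,0,0,-0.003,0,0,0,-0.002,0,0,0,0,0,0]';python3 -m handwheel '[0,-0.002,0,0,0,-0.002,0,0,0,-0.002,0,0,0,0,0,0,0,0,0,0]'
python3 - <<'E'
from h import *
a=snap('side')
cv2.imwrite('pics/9.png',a['image'][:,:,::-1])
go(.497-.0067,.0285+.0516,.23-.003)
X=np.array([.992,.129,0]);Y=np.array([-.129,.992,0]);h=np.array([.497,.0285,.03]);Z=np.array([0,0,1.])
p=env.read_state()['ee_pos']; th=np.arcsin(np.clip((p-h)@X/.2,-1,1)); print('theta',th)
u=lambda t:np.sin(t)*X+np.cos(t)*Z
for n,q in (('cush',h+.2*u(th)-.05*Y+.017*Z),('pedal',h+.095*u(th)-.015*np.array(np.cos(th)*X-np.sin(th)*Z)+.125*Y+.115*u(th-2.72)),('railRend',h+.2*u(th)-.105*Y)):
    x,y=proj(a,q); print(n,x,y)
    x0,y0=int(x)-14,int(y)-12
    k,l,st,c=cv2.connectedComponentsWithStats((a['image'].max(2)[y0:y0+24,x0:x0+28]<75).astype('uint8'))
    print([(st[i][4],(c[i]+[x0,y0]).round(1).tolist()) for i in range(1,k) if st[i][4]>8])
    if n[0]=='r': # rail end by brightness
        w=a['image'].min(2)[y0:y0+24,x0:x0+28]>130; v_,u_=np.nonzero(w); print(u_.max()+x0, v_[u_==u_.max()].mean()+y0)
E
```

```text
t: 20.0
ee_pos: [0.5012, 0.081, 0.2271]
eef_rot: [0.661, 0.75, 0.001, 0.001]
wrist_force: [3.0, -4.3, 13.3]
gripper_width: 0.0126
gripper_force: 27.3
t: 20.42
ee_pos: [0.4955, 0.0803, 0.2272]
eef_rot: [0.661, 0.75, 0.001, 0.001]
wrist_force: [3.0, -4.1, 14.5]
gripper_width: 0.0125
gripper_force: 27.5
t 20.47 p [0.4956 0.0803 0.2271] d [ 0.0005 -0.0053  0.0001] xang 97.24 F [ 2.8 -5.2 14.4] w 0.0128 27.54852443933487
theta 0.026433956419317065
cush 258.7088815627367 180.12771648583256
[(np.int32(12), [246.5, 170.5]), (np.int32(87), [257.4, 180.9])]
pedal 232.80223136226914 210.20693420081923
[(np.int32(195), [232.5, 212.9])]
railRend 263.67576025016893 193.49332029641664
[(np.int32(50), [258.0, 182.4]), (np.int32(87), [270.4, 197.7]), (np.int32(10), [258.8, 203.1])]
276 184.0
```

```bash
python3 -m handwheel '[0,0,-0.0007,0,0,0,0,0,0,0,0,0,0,0,0,0,0,0,0,0,0,0,0,0,0,0,0,0,0,0,0,0,0,0,0,0]'
python3 - <<'E'
from h import *
a=snap('side')
go(.497-.0067,.0285+.0516,.23-.003)
X=np.array([.992,.129,0]);Y=np.array([-.129,.992,0]);h=np.array([.497,.0285,.03]);Z=np.array([0,0,1.])
th=.026
c0=h+.2*(np.sin(th)*X+np.cos(th)*Z)-.05*Y+.007*Z
for n,q in (('cush',c0+.01*Z),('padF',c0-.05*X-.087*Z),('padB',c0+.05*X-.087*Z)):
    x,y=proj(a,q); x0,y0=int(x)-14,int(y)-14
    k,l,st,c=cv2.connectedComponentsWithStats((a['image'].max(2)[y0:y0+28,x0:x0+28]<55).astype('uint8'))
    print(n,x,y,[(st[i][4],(c[i]+[x0,y0]).round(1).tolist()) for i in range(1,k) if st[i][4]>8])
E
```

```text
t: 21.22
ee_pos: [0.495, 0.0802, 0.2272]
eef_rot: [0.661, 0.75, 0.0, 0.001]
wrist_force: [2.9, -4.5, 7.9]
gripper_width: 0.0127
gripper_force: 27.0
t 21.27 p [0.495  0.0802 0.2272] d [ 0.0005 -0.0047  0.0002] xang 97.25 F [ 2.4 -4.9  7.5] w 0.0129 26.960451900959015
cush 258.68289279333277 180.13196907787662 [(np.int32(68), [257.0, 181.0])]
padF 245.7921530721045 207.53741826654405 [(np.int32(100), [238.8, 212.4])]
padB 274.37091589410466 201.74460221714708 [(np.int32(13), [277.5, 200.8]), (np.int32(9), [269.3, 201.6])]
```

```bash
python3 -c "
from bench import env
print(env.job_done())"
```

```text
the job is handed in; nothing more can be done
None
```

I handed the job in at about 21 s with the gripper still holding the rail, the frame about 0.03 rad from upright, the headband hanging on the rail and the kickstand down. The hand-in returned no verdict; my last check of the headband and kickstand once the frame was upright was image positions against predictions, and there the front pad and the kickstand foot were not clearly resolved.

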